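# Slide the weld carrier over the step and home on the laser stage

## Robot

A 6-joint arm with a two-finger parallel gripper is mounted at the origin on the work surface. World frame = base frame: x ahead of the robot, y to its left, z up, the work surface at z = 0. Lengths are in m, angles in rad, forces in N, time in s.
With the tool pointing down it reaches from about 0.35 to 0.85 m from the base axis. Payload 8.1 kg.
Tool frame: the origin (TCP) lies at the very end of the fingers, on their centre line; the grasp point (between the pads) lies 19 mm behind it; z points along the fingers, y is the line along which they close (so a half turn about z gives the same grasp; the last joint's range is limited). The gripper opens to 93 mm and grips with 3 to 60 N. Pads are 15 mm wide; open, the fingers measure 128 mm over their backs; the gripper's body (75 mm by 188 mm) begins 65 mm behind the grasp point.
Start: joints at [-1.385, 0.13, 1.488, -0, 1.523, -0.085], TCP at [0.161, -0.578, 0.219] pointing down, gripper open.
Joint ranges: [-2.96, 2.96], [-0.89, 2.26], [0.02, 2.5], [-1.34, 4.48], [0, 2.73], [-2.66, 2.66]. Speed limits (rad/s): [2.39, 2.39, 2.79, 3.14, 3.14, 3.14].

## Interface

Orientations are given as a unit quaternion [w, x, y, z].
In Python, from plant import get_state, snapshot, calibration, sign_off gives the robot as it stands. The module is installed in compiled form; this text tells all that it offers.
- The arm moves only by the tool step_arm, never from a script. Its argument "series" is one flat list of numbers, 4 for each row, row after row: the shift along the world's x, y, z in mm, then the turn about the world's z in rad. A call has 1 to 20 rows; each row is the pose to reach, as a shift and turn from the pose commanded when the call began; what a row does not reach only later rows make up. A row lasts 1/12 s, in which the tool goes at most 41.7 mm and 7.16 degrees, less where a joint would pass 70% of its speed; a pose out of reach is approached as far as the arm can. A call with a gripper value outside its range is refused whole. "grip" is the finger opening in mm, from 0 to 93, set as the call begins (left out, the last holds). The fingers move at their own pace and stop on an object; "force" is the grip in N (left out, the last holds). Time passes only in rows, so rows that repeat a pose let the fingers close. It gives the time, the measured TCP pose, the force, the opening and the grip force at its end, in the units of the state.
- get_state(): the state, without advancing time (a new reading comes with each control period).
- snapshot(name): name is "side" or "top" or "wrist"; returns (picture, depth): 400x640x3 uint8, red, green, blue; 400x640 float32, m along the optical axis (not along the pixel's ray), 0 where there is no reading.
- calibration(name): a dict with "intrinsics" (3x3 intrinsics, pixels), "k1" (the pictures are not rectified: a ray, as slopes to the right and down, at radius r is drawn at 1 + k1 r^2 times it, then the intrinsics apply), "rvec" (rotation vector, rad) and "tvec" (3), from world to camera coordinates, as OpenCV has them; the wrist camera has in their place "hand_eye" (4x4, takes a point from camera to tool coordinates, whose origin is the TCP and whose axes are the flange's). Camera axes: x right, y down, z forward; pixel columns grow to the right and rows downward; lengths in m; the calibration is good to about 2 mm. A picture is of the moment at which its call begins: read the wrist's pose just before it. calibration takes no time and is no camera call.
- sign_off(): hands the job in; it is judged then, once.
The state is a dict: "time_s": time; "joint_pos": joint angles; "qd": joint speeds; "tau": joint torques, N m; "tcp_pos": TCP position; "eef_rot": TCP orientation; "force": force on the tool from outside, world axes, zero at the start; "ft_torque": the same for the moment, N m; "gripper_width": finger opening in m; "gripper_force": force on a finger pad.
Only numpy, scipy, OpenCV 4.12 (cv2) and the standard library are available. Lean on these libraries where they do the work, as an engineer would, in place of code of your own. Each camera call takes 0.05 s, during which the arm holds its last target. There are 200 camera calls.

## Task

Take the aluminium carrier by its orange post, tilt its nose up just enough to clear the edge of the higher weld stage, and slide it off the loading dock, tail dragging until it is halfway over, then let it down flat and on between the stage's guide rails until it is pressed gently but firmly home on the stop screw with the red pin pushed right in. Feel for the stop: never carry the carrier through the air, ram the stop or jam the carrier against the stage. Keep the housing standing in its place on the carrier, disturb nothing else on the bench, then let go, leaving the carrier flat and home on the stage.

Things in the scene. Friction and masses are not known exactly. Their poses are not given: they have to be found in the camera images.
- dock: Grey loading dock with an aluminium top, fixed, 134 x 190 mm, flat top 40 mm above its origin (origin under its centre, on the bench). Its +y axis is the direction of sliding, towards the stage. Low black curbs, 5 mm high, along its two long edges, inner faces 61 mm either side of its y axis. Position and yaw vary.
- stage: Steel weld stage on a black round pedestal, fixed, 126 x 200 mm (x, y), flat top 40 mm above its origin. Axes much as the dock's: turned up to 0.05 rad to it, up to 12 mm sideways of it. Two dark guide rails, 10 mm high, along its y axis from y = -65 to 90 mm, inner faces at x = +-43.5 mm (3.5 mm free each side of the carrier), flaring to +-53 mm from y = -65 back to -98 mm.
- edge (a point): Middle of the stage's near top edge: stage (0, -100, 40) mm. The stage's top is 6.5 to 10 mm higher than the dock's top, a sharp step up that a blunt nose runs into, after a gap of 3 to 8 mm beyond the end of the dock.
- bracket: Blue stop bracket, 44 x 20 x 24 mm, fixed on the stage's far end; origin under its centre, at stage (0, 95, 40) mm, axes as the stage. A brass stop screw 12 mm thick, axis 7.5 mm above the stage top, sticks out of it in -y. It was set by hand: its end face stands 20 to 40 mm in -y of the bracket's origin, unmeasured: feel for it. It is rigid; press it with 5 to 10 N, never over 20.
- pin (a joint): Red home-sensor pin, 6 mm thick, in the end face of the stop screw, sprung (under 1 N), stands 4 mm out of the face at 0 and is flush with it at 0.004 m; friction under the carrier keeps it in after release.
- carrier: Aluminium carrier plate 80 x 150 x 12 mm (x, y, z), loose, about 0.5 kg (0.4 to 0.6), blunt square edges. Origin: centre of its underside. Its +y end is the nose (towards the stage), its -y end the tail. It starts flat on the dock, turned by up to 0.06 rad to the dock.
- post (a point): Grip point on the carrier's orange post: carrier (0, 55, 40) mm. The post is 14 mm thick (x) by 24 mm long (y), rising from the plate's top (12 mm) to 58 mm above the underside. Held with the fingers closing along the carrier's x (30 N is ample) it hardly turns in the grip: to raise the nose, tilt the hand with it about the tail; lifting straight up would carry the whole carrier.
- nose (a point): Middle of the carrier's lower front edge: carrier (0, 75, 0) mm.
- tail (a point): Middle of the carrier's lower rear edge: carrier (0, -75, 0) mm. It rests on the dock's top at the start and drags on it until the carrier is halfway over the stage's edge.
- housing: Turned steel sensor housing standing loose on the carrier at carrier (0, -25, 12) mm, 0.12 kg, 34 mm foot, 58 mm tall; origin under its foot. It topples or walks if the carrier is jerked or tilted steeply.
- ring_guard: Clear plastic ring, 84 mm across, 16 mm high, bystander.
- driver: Screwdriver lying on the bench, bystander.
- jar: Amber jar with blue cap, 56 mm across, 75 mm tall, bystander.
- spare: Brass spare housing standing on the bench, 34 mm foot, 58 mm tall, bystander.
- tray_part: Steel housing standing in the blue parts tray, bystander.

How it is judged:
On the way, in this order (a step that is already met when the one before it is completed fails the run):
1. the carrier's nose rests on the stage between the rails' mouth, its tail still on the dock side (y of nose in the frame of stage above -0.085 m and y of tail in the frame of stage below -0.105 m and contact force between carrier and stage above 0.3 N), for 0.1 s.
2. the carrier is pressed home on the stop screw with more than 3 N, pin pushed in (contact force between carrier and bracket above 3 N and value of joint pin above 0.0025 m), for 0.3 s.
At the end, for the whole second after the job is handed in: The carrier lies flat (within 0.03 rad and 2.5 mm) and at rest on the stage, wholly on it between the rails (within 6 mm of the centre line), with the red pin at least 2.5 mm in, and the housing stands upright within 12 mm of its place on the carrier (value of joint pin above 0.0025 m and y of tail in the frame of stage above -0.099 m and x of carrier in the frame of stage between -0.006 and 0.006 m and z of carrier in the frame of stage between 0.037 and 0.0425 m and angle between carrier's own z axis and vertical below 0.03 rad and linear speed of carrier below 0.01 m/s and angle between housing's own z axis and vertical below 0.15 rad and x of housing in the frame of carrier between -0.012 and 0.012 m and y of housing in the frame of carrier between -0.037 and -0.013 m); the robot touches nothing.
It fails at once if stop rammed: more than 20 N between carrier and bracket, screw or pin (contact force between carrier and bracket above 20 N).
It fails at once if carrier jammed on the stage: more than 30 N between carrier and stage (contact force between carrier and stage above 30 N).
It fails at once if carrier carried: its tail more than 6 mm above the dock's top before the nose is 70 mm over the stage, or its tail ever more than 7 mm, or its nose more than 30 mm, above the stage's top (z of tail in the frame of stage above 0.047 m or z of nose in the frame of stage above 0.07 m or (z of tail in the frame of dock above 0.046 m and y of nose in the frame of stage below -0.03 m)).
It fails at once if housing toppled (more than 0.5 rad) (angle between housing's own z axis and vertical above 0.5 rad).
It fails at once if a bystander moved more than 20 mm (distance of any of ring_guard, driver, jar, spare, tray_part from where it was at the start of the episode above 0.02 m).
It also fails if it takes over 72 s, if anything falls off the work surface, if the arm or the gripper's body presses on something with over 40 N, if the wrist force passes 120 N, or if a joint passes its speed limit or range.

## Working session

There is one attempt and no reset: what is moved stays moved. The work goes in short steps, Python scripts to look and compute and a tool call to move; the robot and the scene stay as the last step left them, time stands still between calls to the robot, and variables do not carry over. Pictures are saved under pics/ and viewed, at most 10 in all, crops included, and the job is handed in when it is done.

Besides the shell and the picture viewer there is one more tool, called after "Request:" by a JSON object that holds its "op" and its "data". step_arm: Moves the arm, as the interface text tells. Its arguments: {"type":"object","properties":{"series":{"type":"array"},"grip":{"type":"number"},"force":{"type":"number"}},"required":["series"]}

```bash
mkdir -p pics; cat > h.py <<'E'
import numpy as np,cv2
from plant import get_state,snapshot,calibration,sign_off
from scipy.spatial.transform import Rotation as R
def cam(name,st=None):
    c=calibration(name);K=np.array(c["intrinsics"],float)
    if "hand_eye" in c:
        st=st or get_state();q=np.array(st["eef_rot"]);T=np.eye(4)
        T[:3,:3]=R.from_quat(q[[1,2,3,0]]).as_matrix();T[:3,3]=st["tcp_pos"]
        T=T@np.array(c["hand_eye"])
    else:
        W=np.eye(4);W[:3,:3]=R.from_rotvec(np.ravel(c["rvec"])).as_matrix();W[:3,3]=np.ravel(c["tvec"]);T=np.linalg.inv(W)
    return K,float(c["k1"]),T
def rays(px,K,k1):
    d=(np.asarray(px,float).reshape(-1,2)-[K[0,2],K[1,2]])/[K[0,0],K[1,1]]
    s=d.copy()
    for _ in range(20): s=d/(1+k1*(s**2).sum(1,keepdims=True))
    return np.c_[s,np.ones(len(s))]
def onplane(px,z,C):
    K,k1,T=C;r=rays(px,K,k1)@T[:3,:3].T
    return T[:3,3]+r*((z-T[2,3])/r[:,2])[:,None]
def cloud(dep,C):
    K,k1,T=C;v,u=np.mgrid[:dep.shape[0],:dep.shape[1]]
    r=rays(np.c_[u.ravel(),v.ravel()],K,k1)*dep.reshape(-1,1)
    return (r@T[:3,:3].T+T[:3,3]).reshape(*dep.shape,3)
E
python3 - <<'E'
from h import *
for n in ["top","side","wrist"]:
    C=cam(n);p,d=snapshot(n);np.savez(n+"0.npz",p=p,d=d,K=C[0],k=C[1],T=C[2])
    cv2.imwrite(f"pics/{n}0.png",p[:,:,::-1]);print(n,C[2].round(3).tolist(),C[0][0,0],C[1])
E
```

```text
top [[0.018, -0.989, 0.148, 0.465], [-1.0, -0.018, -0.002, -0.043], [0.005, -0.148, -0.989, 1.031], [0.0, 0.0, 0.0, 1.0]] 389.84309728734144 -0.036989647954999864
side [[0.998, -0.047, 0.052, 0.52], [-0.07, -0.69, 0.72, -0.971], [0.002, -0.722, -0.692, 1.004], [0.0, 0.0, 0.0, 1.0]] 482.8740183276683 0.016839440343667404
wrist [[0.268, -0.922, -0.279, 0.239], [-0.963, -0.257, -0.077, -0.556], [-0.001, 0.289, -0.957, 0.383], [0.0, 0.0, 0.0, 1.0]] 302.2467730453622 0.010227554351462703
```

View pics/top0.png

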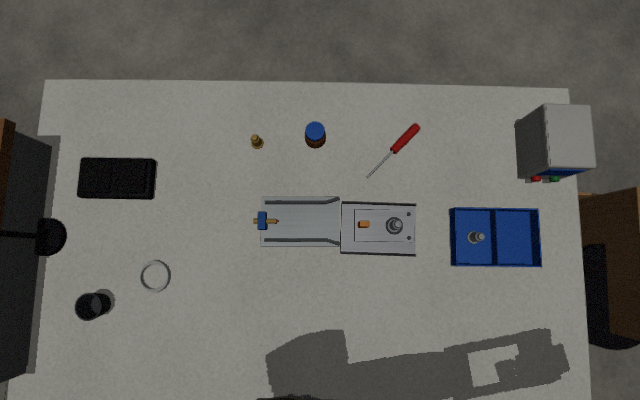

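View pics/side0.png

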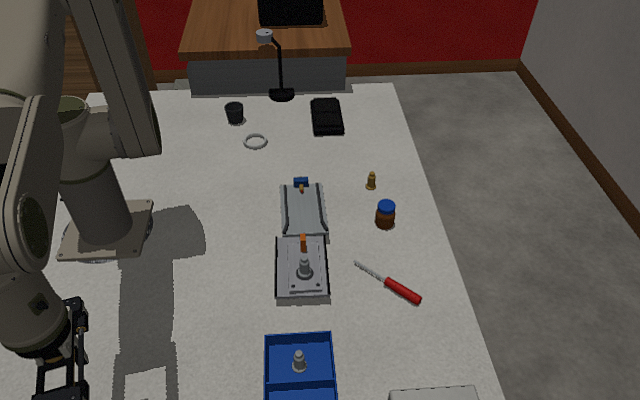

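```bash
python3 - <<'E'
from h import *
z=np.load("top0.npz");p,d=z["p"],z["d"];C=(z["K"],float(z["k"]),z["T"])
P=cloud(d,C);hsv=cv2.cvtColor(p,cv2.COLOR_RGB2HSV)
def blob(name,lo,hi,box):
    m=cv2.inRange(hsv,lo,hi);b=np.zeros_like(m);b[box[1]:box[3],box[0]:box[2]]=1;m=(m>0)&(b>0)
    print(name,m.sum(),np.argwhere(m).mean(0)[::-1].round(1),np.median(P[m],0).round(4),"zmax",np.percentile(P[m][:,2],95).round(4))
blob("post",(8,120,80),(22,255,255),(340,205,380,245))
blob("bracket",(100,120,50),(125,255,255),(250,205,272,235))
blob("screw",(8,80,60),(30,255,255),(262,212,285,230))
for a in [(300,220),(320,215),(280,235),(350,240),(410,225),(378,212)]: print(a,P[a[1],a[0]].round(4))
# carrier / stage edges by height in the rows
s=get_state();print(s["tcp_pos"],s["eef_rot"],np.array(s["force"]).round(2),s["gripper_width"])
t=R.from_quat(np.array(s["eef_rot"])[[1,2,3,0]]).as_matrix();print(t.round(3))
print(np.array(calibration("wrist")["hand_eye"]).round(3))
E
```

```text
post 58 [364.3 223.5] [ 0.5434 -0.1533  0.0983] zmax 0.1015
bracket 128 [261.3 219.8] [0.5499 0.0969 0.0714] zmax 0.0745
screw 40 [270.5 220.5] [0.5497 0.0756 0.0599] zmax 0.0633
(300, 220) [0.5534 0.0025 0.05  ]
(320, 215) [ 0.5672 -0.0478  0.048 ]
(280, 235) [0.5148 0.0518 0.0481]
(350, 240) [ 0.5059 -0.125   0.0378]
(410, 225) [ 0.5456 -0.2752  0.051 ]
(378, 212) [ 0.5769 -0.1941  0.0527]
[ 0.16044033 -0.57768184  0.21782256] [-7.29859803e-04  9.90845610e-01  1.34997940e-01 -2.92555679e-05] [0.3  0.54 0.16] 0.09309862202987873
[[ 0.964  0.268 -0.   ]
 [ 0.268 -0.964  0.001]
 [ 0.    -0.001 -1.   ]]
[[ 0.001 -0.957 -0.289  0.081]
 [ 1.     0.     0.001 -0.   ]
 [-0.001 -0.289  0.957 -0.166]
 [ 0.     0.     0.     1.   ]]
```

Request:
{"op": "step_arm", "data": {"series": [20, 25, 5, 0.06, 40, 55, 10, 0.14, 60, 80, 15, 0.22, 80, 110, 20, 0.3, 100, 140, 20, 0.36, 120, 165, 25, 0.42, 140, 195, 25, 0.5, 165, 225, 30, 0.56, 185, 255, 30, 0.64, 205, 280, 35, 0.7, 230, 315, 35, 0.78, 250, 345, 40, 0.86, 275, 380, 40, 0.94, 300, 410, 40, 1.02, 320, 440, 40, 1.1, 345, 470, 40, 1.18, 365, 500, 40, 1.24, 383, 528, 40, 1.3, 383, 528, 40, 1.3, 383, 528, 40, 1.3], "grip": 40, "force": 10}}

```text
time_s: 1.82
tcp_pos: [0.5437, -0.0486, 0.258]
eef_rot: [-0.001, 0.706, 0.708, -0.0]
force: [-1.1, -0.9, 0.2]
gripper_width: 0.0399
gripper_force: 0.0
```

```bash
python3 - <<'E'
from h import *
n="wrist";s=get_state();print(s["time_s"],np.round(s["tcp_pos"],4),np.round(s["force"],2),np.round(s["qd"],3).tolist())
C=cam(n,s);p,d=snapshot(n);np.savez(n+"1.npz",p=p,d=d,K=C[0],k=C[1],T=C[2]);cv2.imwrite(f"pics/{n}1.png",p[:,:,::-1])
E
```

```text
1.8167 [ 0.5437 -0.0486  0.258 ] [-1.08 -0.92  0.16] [-0.048, -0.025, 0.02, -0.011, 0.004, 0.0]
```

View pics/wrist1.png

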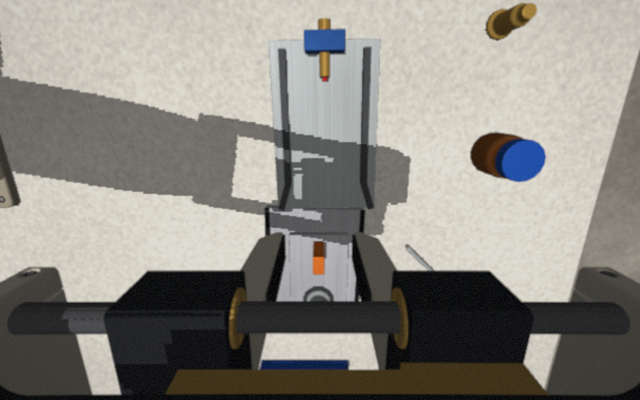

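```bash
cat > meas.py <<'E'
from h import *
def load(f):
    z=np.load(f);return z["p"],z["d"],(z["K"],float(z["k"]),z["T"])
p,d,C=load("wrist1.npz");P=cloud(d,C);hsv=cv2.cvtColor(p,cv2.COLOR_RGB2HSV)
X,Y,Z=P[...,0],P[...,1],P[...,2]
reg=(d>0)&(Y>-0.1)&(Y<0.12)&(abs(X-0.545)<0.085)
st=reg&(abs(X-0.545)<0.03)&(Y>-0.06)&(Y<0.05)
A=np.c_[X[st],Y[st],np.ones(st.sum())];c,*_=np.linalg.lstsq(A,Z[st],rcond=None);print("stage plane",c.round(4),"z mid",(c@[0.545,0,1]).round(4),"std",(Z[st]-A@c).std().round(4))
on=reg&(Z>0.035)&(Z<0.07)
rows=[]
for y0 in np.arange(-0.08,0.1,0.01):
    m=on&(abs(Y-y0)<0.005)
    r=on&(abs(Y-y0)<0.005)&(Z>0.0535)
    L=r&(X<0.53);Rr=r&(X>0.56)
    rows.append([y0,X[m].min(),X[m].max(),np.max(X[L]) if L.any() else 0,np.min(X[Rr]) if Rr.any() else 0])
print(np.round(rows,4))
for n,lo,hi,b in [("red",(0,130,60),(6,255,255),(310,60,340,90)),("screw",(10,80,50),(30,255,255),(312,45,338,90)),("brk",(100,120,50),(125,255,255),(295,20,355,60)),("post",(5,150,60),(22,255,255),(300,235,345,280))]:
    m=cv2.inRange(hsv,lo,hi)>0;q=np.zeros_like(m);q[b[1]:b[3],b[0]:b[2]]=1;m&=q;uv=np.argwhere(m)[:,::-1]
    print(n,m.sum(),uv.min(0),uv.max(0),"P min",np.percentile(P[m],3,0).round(4),"max",np.percentile(P[m],97,0).round(4))
E
python3 meas.py; python3 - <<'E'
from meas import load
from h import *
p,d,C=load("top0.npz")
cv2.imwrite("pics/topcrop.png",cv2.resize(p[190:265,245:425,::-1],None,fx=4.4,fy=4.4,interpolation=cv2.INTER_CUBIC))
E
```

```text
stage plane [ 0.0329 -2.4374  0.2407] z mid 0.2586 std 0.1
[[-0.08    0.4918  0.617   0.5061  0.6024]
 [-0.07    0.4905  0.6165  0.5088  0.5991]
 [-0.06    0.4912  0.616   0.5102  0.5973]
 [-0.05    0.4903  0.615   0.5094  0.5968]
 [-0.04    0.4906  0.6162  0.5095  0.5965]
 [-0.03    0.4899  0.6157  0.5095  0.5963]
 [-0.02    0.4902  0.6149  0.5088  0.596 ]
 [-0.01    0.4896  0.6154  0.509   0.5958]
 [-0.      0.4896  0.6148  0.5089  0.5959]
 [ 0.01    0.4892  0.6142  0.5083  0.5953]
 [ 0.02    0.4893  0.6148  0.5085  0.5951]
 [ 0.03    0.4888  0.6145  0.5084  0.595 ]
 [ 0.04    0.4888  0.6137  0.508   0.5951]
 [ 0.05    0.4884  0.6145  0.5079  0.5946]
 [ 0.06    0.4885  0.6138  0.5074  0.5942]
 [ 0.07    0.4879  0.6131  0.5077  0.5941]
 [ 0.08    0.4882  0.6134  0.5074  0.5939]
 [ 0.09    0.4877  0.6133  0.5295  0.5607]]
red 16 [323  77] [326  80] P min [0.5491 0.0606 0.0566] max [0.5525 0.0638 0.0586]
screw 229 [319  51] [329  76] P min [0.5456 0.0648 0.0573] max [0.5546 0.0889 0.0618]
brk 840 [305  30] [344  51] P min [0.5307 0.0892 0.0692] max [0.5698 0.1078 0.0727]
post 317 [313
[... 555 characters left out ...]
83  0.5953]
 [ 0.02    0.4893  0.6148  0.5085  0.5951]
 [ 0.03    0.4888  0.6145  0.5084  0.595 ]
 [ 0.04    0.4888  0.6137  0.508   0.5951]
 [ 0.05    0.4884  0.6145  0.5079  0.5946]
 [ 0.06    0.4885  0.6138  0.5074  0.5942]
 [ 0.07    0.4879  0.6131  0.5077  0.5941]
 [ 0.08    0.4882  0.6134  0.5074  0.5939]
 [ 0.09    0.4877  0.6133  0.5295  0.5607]]
red 16 [323  77] [326  80] P min [0.5491 0.0606 0.0566] max [0.5525 0.0638 0.0586]
screw 229 [319  51] [329  76] P min [0.5456 0.0648 0.0573] max [0.5546 0.0889 0.0618]
brk 840 [305  30] [344  51] P min [0.5307 0.0892 0.0692] max [0.5698 0.1078 0.0727]
post 317 [313 242] [323 273] P min [ 0.5383 -0.1611  0.0591] max [ 0.5504 -0.1393  0.0991]
```

View pics/topcrop.png

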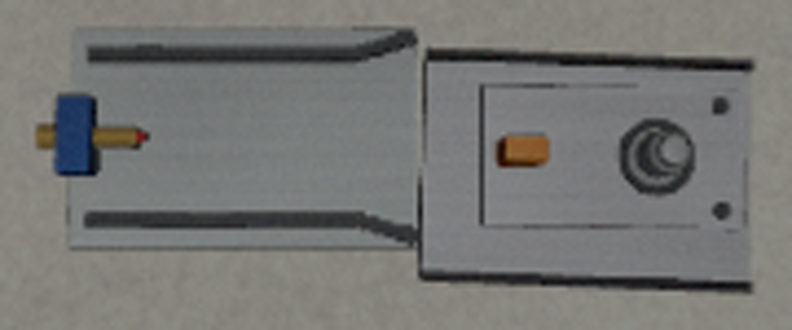

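```bash
python3 - <<'E' | tail -40
from h import *
z=np.load("top0.npz");p,d,C=z["p"],z["d"],(z["K"],float(z["k"]),z["T"])
P=cloud(d,C);X,Y,Z=P[...,0],P[...,1],P[...,2]
def med(n,x0,x1,y0,y1,Z=Z,X=X,Y=Y):
    m=(X>x0)&(X<x1)&(Y>y0)&(Y<y1);print(n,m.sum(),np.percentile(Z[m],[10,50,90]).round(4))
med("stage",.53,.575,-.06,.05);med("dock L",.492,.498,-.25,-.13);med("dock R",.590,.598,-.25,-.13);med("carrier",.515,.530,-.25,-.14)
g=cv2.cvtColor(p,cv2.COLOR_RGB2GRAY)
car=(Z>0.0475)&(Z<0.058)&(abs(X-.545)<.052)&(Y<-.11)&(Y>-.31)
u8=car.astype(np.uint8);n,l,s,_=cv2.connectedComponentsWithStats(u8);k=1+s[1:,4].argmax();c=max(cv2.findContours((l==k).astype(np.uint8),0,1)[0],key=cv2.contourArea)
w=onplane(c.reshape(-1,2),0.052,C)[:,:2];print("carrier",cv2.minAreaRect((w*1000).astype(np.float32)))
dk=(Z>0.025)&(Z<0.058)&(abs(X-.545)<.085)&(Y<-.1)&(Y>-.33)
# curb edges: leftmost/rightmost per column
for y0 in np.arange(-.28,-.11,.02):
    m=dk&(abs(Y-y0)<.005);mc=(l==k)&(abs(Y-y0)<.005);print(y0.round(2),X[m].min().round(4),X[m].max().round(4),X[mc].min().round(4),X[mc].max().round(4), ((X[mc].min()+X[mc].max())/2).round(4))
for x0 in (.53,.56):
    m=(abs(X-x0)<.004)&(Y>-.14)&(Y<-.07);o=np.argsort(Y[m]);print(x0,np.c_[Y[m][o],Z[m][o]].round(4)[:40:1].tolist())
# wrist post top
z=np.load("wrist1.npz");p,d,C=z["p"],z["d"],(z["K"],float(z["k"]),z["T"]);P=cloud(d,C)
h=cv2.cvtColor(p,cv2.COLOR_RGB2HSV);m=(cv2.inRange(h,(5,150,60),(22,255,255))>0)&(P[...,2]>.094)&(abs(P[...,1]+.15)<.03)&(abs(P[...,0]-.545)<.03)
print("posttop",m.sum(),P[m].min(0).round(4),P[m].max(0).round(4),np.median(P[m],0).round(4))
m=(abs(P[...,0]-.53)<.006)&(P[...,1]>-.05)&(P[...,1]<.05);print("stage z wrist",np.percentile(P[m][:,2],[10,50,90]).round(4))
m=(abs(P[...,0]-.545)<.03)&(P[...,1]>-.118)&(P[...,1]<-.108);print("dock z wrist",np.percentile(P[m][:,2],[10,50,90]).round(4))
E
```

```text
stage 763 [0.0454 0.0479 0.05  ]
dock L 115 [0.0381 0.0398 0.0422]
dock R 142 [0.0379 0.0404 0.0427]
carrier 262 [0.0499 0.0523 0.0548]
carrier ((543.9525756835938, -208.2249755859375), (149.6967010498047, 80.01679229736328), 89.81148529052734)
-0.28 0.4682 0.6027 0.5054 0.5838 0.5446
-0.26 0.4703 0.6022 0.505 0.5834 0.5442
-0.24 0.4701 0.6021 0.5047 0.5829 0.5438
-0.22 0.4697 0.6018 0.5044 0.5827 0.5435
-0.2 0.4719 0.6036 0.5041 0.5823 0.5432
-0.18 0.4715 0.6032 0.5062 0.582 0.5441
-0.16 0.4713 0.6032 0.5058 0.5842 0.545
-0.14 0.4711 0.6051 0.5054 0.584 0.5447Traceback (most recent call last):
  File "<stdin>", line 14, in <module>
    return umr_minimum(a, axis, None, out, keepdims, initial, where)
ValueError: zero-size array to reduction operation minimum which has no identity
```

```bash
python3 - <<'E'
from h import *
z=np.load("top0.npz");p,d,C=z["p"],z["d"],(z["K"],float(z["k"]),z["T"])
# sub-pixel line fit of the dark carrier front edge and long edges by gradient, on z=.052
g=cv2.GaussianBlur(cv2.cvtColor(p,cv2.COLOR_RGB2GRAY),(0,0),.7).astype(float)
def sub(f):
    i=f.argmin();a,b,c=f[max(i-1,0)],f[i],f[min(i+1,len(f)-1)];return i+(0.5*(a-c)/(a-2*b+c) if a-2*b+c else 0)
def line(cols,r0,r1,z_,n):
    pt=np.array([[u,r0+sub(g[r0:r1,u])] for u in cols]);w=onplane(pt,z_,C);k=np.polyfit(w[:,1],w[:,0],1);r=w[:,0]-np.polyval(k,w[:,1]);print(n,"dx/dy",k[0].round(4),"x at -.2",np.polyval(k,-.2).round(4),"rms",r.std().round(4))
line(range(358,385),205,213,.052,"carrier +x");line(range(358,400),238,245,.04,"carrier -x")
line(range(346,412),199,206,.045,"curb +x");line(range(346,412),250,257,.045,"curb -x")
line(range(270,322),199,205,.058,"rail +x");line(range(270,322),237,243,.058,"rail -x")
pt=np.array([[351+sub(g[v,351:358]),v] for v in range(212,238)]);w=onplane(pt,.046,C);k=np.polyfit(w[:,0],w[:,1],1);print("front dy/dx",k.round(4),"y",np.polyval(k,.545).round(4))
z=np.load("wrist1.npz");p,d,C=z["p"],z["d"],(z["K"],float(z["k"]),z["T"]);P=cloud(d,C)
h=cv2.cvtColor(p,cv2.COLOR_RGB2HSV);m=(cv2.inRange(h,(5,150,60),(22,255,255))>0)&(P[...,2]>.094)&(abs(P[...,1]+.15)<.03)&(abs(P[...,0]-.545)<.03)
print("posttop",m.sum(),P[m].min(0).round(4),P[m].max(0).round(4),np.median(P[m],0).round(4))
for n,x,y0,y1 in [("stage",.53,-.05,.05),("dockgap",.545,-.125,-.115)]:
    m=(abs(P[...,0]-x)<.01)&(P[...,1]>y0)&(P[...,1]<y1);print(n,np.percentile(P[m][:,2],[10,50,90]).round(4))
m=(abs(P[...,0]-.55)<.03)&(P[...,1]>-.13)&(P[...,1]<-.085)
b=((P[m][:,1]+.13)//.002).astype(int);print([(round(-.13+.002*i,3),np.median(P[m][b==i][:,2]).round(4)) for i in range(23) if (b==i).any()])
E
```

```text
carrier +x dx/dy -0.2709 x at -.2 0.5962 rms 0.0029
carrier -x dx/dy -0.0205 x at -.2 0.5045 rms 0.0001
curb +x dx/dy 0.0194 x at -.2 0.6001 rms 0.0004
curb -x dx/dy 0.0165 x at -.2 0.473 rms 0.0002
rail +x dx/dy -0.0145 x at -.2 0.6004 rms 0.0002
rail -x dx/dy -0.0203 x at -.2 0.5077 rms 0.0003
front dy/dx [ 0.005  -0.1369] y -0.1341
posttop 198 [ 0.5383 -0.1625  0.0944] [ 0.5505 -0.1391  0.1002] [ 0.5443 -0.1501  0.0977]
stage [0.0478 0.3591 0.3727]
dockgap [0.0387 0.0398 0.0407]
[(-0.13, np.float64(0.04)), (-0.128, np.float64(0.0396)), (-0.126, np.float64(0.0398)), (-0.124, np.float64(0.0399)), (-0.122, np.float64(0.0394)), (-0.12, np.float64(0.0399)), (-0.118, np.float64(0.0399)), (-0.116, np.float64(0.0396)), (-0.114, np.float64(0.04)), (-0.112, np.float64(0.0396)), (-0.11, np.float64(0.0398)), (-0.108, np.float64(0.04)), (-0.106, np.float64(0.0395)), (-0.104, np.float64(0.0398)), (-0.102, np.float64(0.0394)), (-0.1, np.float64(0.0388)), (-0.098, np.float64(0.0458)), (-0.096, np.float64(0.0471)), (-0.094, np.float64(0.0472)), (-0.092, np.float64(0.0472)), (-0.09, np.float64(0.0476)), (-0.088, np.float64(0.0471)), (-0.086, np.float64(0.0476))]
```

Request:
{"op": "step_arm", "data": {"series": [0, -25, -5, 0.005, 0, -60, -20, 0.01, 0, -90, -40, 0.013, 0, -103, -65, 0.013, 0, -103, -90, 0.013, 0, -103, -115, 0.013, 0, -103, -138, 0.013, 0, -103, -158, 0.013, 0, -103, -174, 0.013, 0, -103, -186, 0.013, 0, -103, -193, 0.013, 0, -103, -197, 0.013, 0, -103, -197, 0.013, 0, -103, -197, 0.013, 0, -103, -197, 0.013]}}

```text
time_s: 3.12
tcp_pos: [0.5444, -0.1535, 0.0629]
eef_rot: [0.001, 0.703, 0.712, 0.0]
force: [-0.2, -0.2, 0.1]
gripper_width: 0.0404
gripper_force: 0.0
```

```bash
python3 - <<'E'
from h import *
p,d=snapshot("side");cv2.imwrite("pics/side1.png",cv2.resize(p[170:310,240:400,::-1],None,fx=4.2,fy=4.2,interpolation=cv2.INTER_CUBIC))
s=get_state();print(s["time_s"],np.round(s["tcp_pos"],4),np.round(s["eef_rot"],4),np.round(s["force"],2))
E
```

```text
3.1667 [ 0.5444 -0.1535  0.0629] [9.000e-04 7.025e-01 7.117e-01 4.000e-04] [-0.62 -0.97 -0.02]
```

View pics/side1.png

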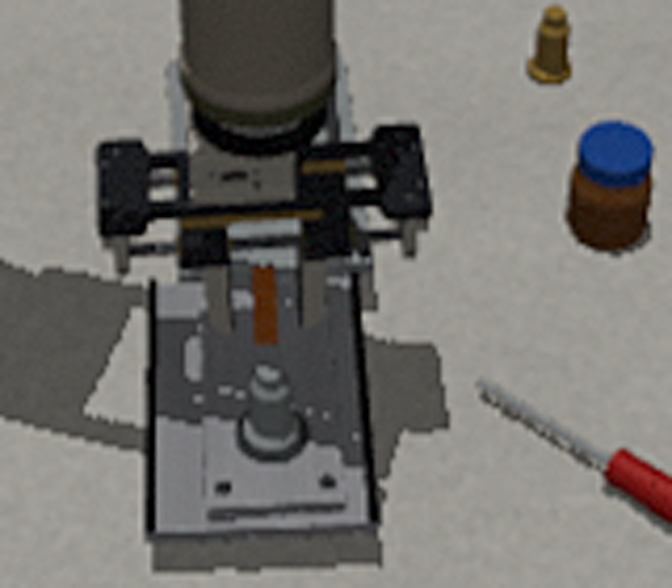

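Request:
{"op": "step_arm", "data": {"series": [0, 0, 0, 0, 0, 0, 0, 0, 0, 0, 0, 0, 0, 0, 0, 0, 0, 0, 0, 0, 0, 0, 0, 0, 0, 0, 0, 0, 0, 0, 0, 0], "grip": 0, "force": 8}}

```text
time_s: 3.83
tcp_pos: [0.5436, -0.1531, 0.0618]
eef_rot: [0.0, 0.702, 0.712, 0.0]
force: [0.5, 0.7, 1.7]
gripper_width: 0.0141
gripper_force: 8.0
```

```bash
python3 - <<'E'
from h import *
s=get_state();print(s["time_s"],np.round(s["tcp_pos"],4),np.round(s["force"],2),np.round(s["ft_torque"],3),s["gripper_width"],s["gripper_force"])
E
```

```text
3.8333 [ 0.5436 -0.1531  0.0618] [0.52 0.75 1.65] [ 0.099 -0.11  -0.118] 0.014072178990567336 7.990938574075699
```

Gripped on the post (14.1 mm). I'll lift 4 mm slowly and check that it pivots.

Request:
{"op": "step_arm", "data": {"series": [0, 0, 0.5, 0, 0, 0, 1, 0, 0, 0, 1.5, 0, 0, 0, 2, 0, 0, 0, 2.5, 0, 0, 0, 3, 0, 0, 0, 3.5, 0, 0, 0, 4, 0, 0, 0, 4, 0, 0, 0, 4, 0]}}

```text
time_s: 4.67
tcp_pos: [0.5435, -0.1531, 0.0656]
eef_rot: [-0.0, 0.702, 0.712, -0.0]
force: [-1.2, -0.9, -4.8]
gripper_width: 0.0143
gripper_force: 8.0
```

```bash
cat > tilt.py <<'E'
from h import *
import sys
# heights (top camera) of carrier's top along y, on both side strips clear of the gripper
s=get_state();p,d=snapshot("top");P=cloud(d,cam("top"))
pp,dd=snapshot("side");Q=cloud(dd,cam("side"))
yn=float(sys.argv[1]) # nose y
xc=lambda y:0.5445 if len(sys.argv)<3 else float(sys.argv[2])
for n,A in (("top",P),("side",Q)):
    t=A[...,1]-(yn-.15);m=(abs(abs(A[...,0]-xc(0))-.030)<.007)&(t>.004)&(t<.146)&(A[...,2]>.045)&(A[...,2]<.09)
    if m.sum()<30: print(n,"few",m.sum());continue
    k=np.polyfit(t[m],A[...,2][m],1)
    for _ in range(3):
        r=A[...,2]-np.polyval(k,t);mm=m&(abs(r)<.006);k=np.polyfit(t[mm],A[...,2][mm],1)
    print(n,mm.sum(),"tilt",k[0].round(4),"tail top z",k[1].round(4),"nose",np.polyval(k,.15).round(4),"t range",t[mm].min().round(3),t[mm].max().round(3))
print(s["time_s"],np.round(s["tcp_pos"],4),np.round(s["force"],2),np.round(s["ft_torque"],3),round(s["gripper_force"],1))
E
python3 tilt.py -0.133
```

```text
top 30 tilt 0.0299 tail top z 0.0518 nose 0.0563 t range 0.043 0.14
side 511 tilt 0.0299 tail top z 0.0526 nose 0.0571 t range 0.004 0.145
4.6667 [ 0.5435 -0.1531  0.0656] [-1.19 -0.89 -4.79] [-0.008  0.078 -0.108] 8.0
```

Request:
{"op": "step_arm", "data": {"series": [0, 0, 1, 0, 0, 0, 2, 0, 0, 0, 3, 0, 0, 0, 4, 0, 0, 0, 5, 0, 0, 0, 6, 0, 0, 0, 6.5, 0, 0, 1, 6.5, 0, 1, 3, 6.5, 0, 2, 5, 6.5, -0.002, 3, 8, 6.5, -0.004, 4, 11, 6.5, -0.006, 5, 14, 6.5, -0.008, 6, 17, 6.5, -0.008, 7, 19, 6.5, -0.008, 8, 21, 6.5, -0.008, 8, 22, 6.5, -0.008, 8, 22, 6.5, -0.008]}}

```text
time_s: 6.27
tcp_pos: [0.5517, -0.1307, 0.0722]
eef_rot: [-0.0, 0.705, 0.709, 0.0]
force: [-0.7, 0.4, -3.8]
gripper_width: 0.0142
gripper_force: 8.0
```

```bash
python3 tilt.py -0.111 0.552
```

```text
top 60 tilt 0.074 tail top z 0.0521 nose 0.0632 t range 0.033 0.081
side 509 tilt 0.0777 tail top z 0.0525 nose 0.0642 t range 0.004 0.146
6.2667 [ 0.5517 -0.1307  0.0722] [-0.66  0.42 -3.84] [-0.125 -0.046 -0.029] 8.0
```

Request:
{"op": "step_arm", "data": {"series": [0, 2, 0, 0, 0, 5, 0, 0, 0, 8, 0, 0, 0, 11, 0, 0, 0, 14, 0, 0, 0, 17, 0, 0, 0.5, 20, 0, 0, 0.5, 23, 0, 0, 1, 26, 0, 0, 1, 29, 0, 0, 1, 32, 0, 0, 1, 35, 0, 0, 1, 37, 0, 0, 1, 38, 0, 0, 1, 38, 0, 0]}}

```text
time_s: 7.62
tcp_pos: [0.5525, -0.0927, 0.0722]
eef_rot: [-0.0, 0.705, 0.709, 0.0]
force: [-0.2, 0.5, -2.4]
gripper_width: 0.0139
gripper_force: 8.0
```

```bash
python3 tilt.py -0.073 0.553
```

```text
top 45 tilt 0.0624 tail top z 0.0533 nose 0.0627 t range 0.047 0.085
side 471 tilt 0.0721 tail top z 0.053 nose 0.0638 t range 0.004 0.146
7.6167 [ 0.5525 -0.0927  0.0722] [-0.17  0.52 -2.36] [-0.095 -0.084 -0.05 ] 8.0
```

Request:
{"op": "step_arm", "data": {"series": [0, 0, -0.5, 0, 0, 0, -1, 0, 0, 0, -1.5, 0, 0, 0, -2, 0, 0, 0, -2.5, 0, 0, 0, -2.5, 0, 0, 0, -2.5, 0, 0, 0, -2.5, 0]}}

```text
time_s: 8.38
tcp_pos: [0.5526, -0.0929, 0.0702]
eef_rot: [-0.0, 0.705, 0.709, 0.0]
force: [-2.0, 4.1, 2.9]
gripper_width: 0.0143
gripper_force: 8.0
```

```bash
python3 tilt.py -0.073 0.553
```

```text
top 44 tilt 0.0664 tail top z 0.052 nose 0.062 t range 0.047 0.085
side 472 tilt 0.0587 tail top z 0.0527 nose 0.0615 t range 0.004 0.145
8.3833 [ 0.5526 -0.0929  0.0702] [-1.98  4.1   2.91] [0.657 0.368 0.006] 8.0
```

Request:
{"op": "step_arm", "data": {"series": [0, 0, 0.5, 0, 0, 1, 0.9, 0, 0, 3, 1, 0, 0, 6, 1.2, 0, 0, 9, 1.5, 0.002, 0, 12, 1.7, 0.004, 0, 15, 2, 0.006, 0, 18, 2.2, 0.008, 0, 21, 2.5, 0.01, 0, 24, 2.8, 0.012, 0, 27, 3.1, 0.014, 0, 30, 3.4, 0.014, 0, 33, 3.8, 0.014, 0, 35, 4.1, 0.014, 0, 35, 4.1, 0.014]}}

```text
time_s: 9.73
tcp_pos: [0.5526, -0.0575, 0.0739]
eef_rot: [-0.0, 0.7, 0.714, 0.0]
force: [0.1, 1.6, -3.7]
gripper_width: 0.0141
gripper_force: 8.0
```

```bash
python3 tilt.py -0.038 0.553
```

```text
top 60 tilt 0.0893 tail top z 0.0524 nose 0.0658 t range 0.004 0.09
side 457 tilt 0.0906 tail top z 0.0522 nose 0.0658 t range 0.004 0.146
9.7333 [ 0.5526 -0.0575  0.0739] [ 0.1   1.63 -3.71] [ 0.368 -0.051 -0.04 ] 8.0
```

Request:
{"op": "step_arm", "data": {"series": [0, 2, 0.3, 0, 0, 5, 0.6, 0, 0, 8, 0.9, 0, 0, 11, 1.3, 0, 0, 14, 1.8, 0, 0, 17, 2.4, 0, 0, 20, 3, 0, 0, 23, 3.6, 0, 0, 26, 4.2, 0, 0, 28, 4.5, 0, 0, 28, 4, 0, 0, 28, 3, 0, 0, 28, 2, 0, 0, 28, 1, 0, 0, 28, 0, 0, 0, 28, -1, 0, 0, 28, -2, 0, 0, 28, -2.5, 0, 0, 28, -2.5, 0]}}

```text
time_s: 11.42
tcp_pos: [0.5533, -0.0293, 0.0719]
eef_rot: [0.0, 0.7, 0.714, 0.001]
force: [-0.3, 5.9, 4.0]
gripper_width: 0.0142
gripper_force: 8.0
```

```bash
python3 tilt.py -0.010 0.553
```

```text
top 139 tilt 0.0339 tail top z 0.0576 nose 0.0627 t range 0.004 0.094
side 422 tilt 0.0297 tail top z 0.0587 nose 0.0632 t range 0.004 0.145
11.4167 [ 0.5533 -0.0293  0.0719] [-0.29  5.93  3.97] [ 0.933  0.128 -0.069] 8.0
```

Request:
{"op": "step_arm", "data": {"series": [0, 0, -0.5, 0, 0, 0, -1, 0, 0, 0, -1.5, 0, 0, 0, -2, 0, 0, 0, -2.5, 0, 0, 0, -2.5, 0, 0, 0, -2.5, 0]}}

```text
time_s: 12.1
tcp_pos: [0.5534, -0.0292, 0.0696]
eef_rot: [0.0, 0.7, 0.714, 0.001]
force: [-0.4, 6.4, 4.2]
gripper_width: 0.0138
gripper_force: 8.0
```

```bash
python3 tilt.py -0.010 0.553
```

```text
top 140 tilt -0.0011 tail top z 0.0598 nose 0.0597 t range 0.004 0.094
side 407 tilt -0.0001 tail top z 0.0605 nose 0.0604 t range 0.004 0.146
12.1 [ 0.5534 -0.0292  0.0696] [-0.37  6.38  4.24] [ 1.024  0.193 -0.083] 8.0
```

Request:
{"op": "step_arm", "data": {"series": [0, 0, 0.3, 0, 0, 2, 0.3, 0, 0, 5, 0.3, 0, -0.5, 9, 0.3, 0, -0.5, 13, 0.3, 0, -0.5, 17, 0.3, 0, -1, 21, 0.3, 0, -1, 25, 0.3, 0, -1, 29, 0.3, 0, -1, 33, 0.3, 0, -1.5, 37, 0.3, 0, -1.5, 41, 0.3, 0, -1.5, 45, 0.3, 0, -1.5, 49, 0.3, 0, -2, 52, 0.3, 0, -2, 55, 0.3, 0, -2, 57, 0.3, 0, -2, 58, 0.3, 0, -2, 58, 0.3, 0], "force": 20}}

```text
time_s: 13.78
tcp_pos: [0.5512, 0.0271, 0.0696]
eef_rot: [0.001, 0.7, 0.714, -0.0]
force: [0.4, -3.7, 3.3]
gripper_width: 0.0136
gripper_force: 20.0
```

```bash
python3 tilt.py 0.048 0.552; python3 - <<'E'
from h import *
p,d=snapshot("top");cv2.imwrite("pics/top2.png",cv2.resize(p[185:270,240:425,::-1],None,fx=4.3,fy=4.3,interpolation=cv2.INTER_CUBIC))
E
```

```text
top 277 tilt -0.0029 tail top z 0.0597 nose 0.0593 t range 0.004 0.069
side 367 tilt -0.0031 tail top z 0.0608 nose 0.0603 t range 0.004 0.146
13.7833 [0.5512 0.0271 0.0696] [ 0.37 -3.73  3.27] [-0.694  0.04   0.072] 20.0
```

View pics/top2.png

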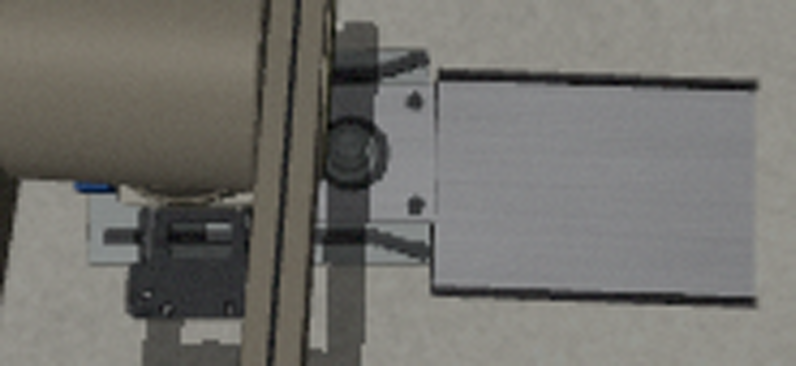

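Request:
{"op": "step_arm", "data": {"series": [0, 1.5, 0.2, 0, 0, 3, 0.2, 0, 0, 4.5, 0.2, 0, 0, 6, 0.2, 0, 0, 7.5, 0.2, 0, 0, 9, 0.2, 0, 0, 10, 0.2, 0, 0, 11, 0.2, 0, 0, 11.5, 0.2, 0, 0, 12, 0.2, 0, 0, 12.3, 0.2, 0, 0, 12.6, 0.2, 0, 0, 13, 0.2, 0, 0, 13, 0.2, 0]}}

```text
time_s: 15.1
tcp_pos: [0.5509, 0.0398, 0.0696]
eef_rot: [0.001, 0.701, 0.714, -0.0]
force: [-0.7, -6.6, 3.0]
gripper_width: 0.0139
gripper_force: 20.0
```

Request:
{"op": "step_arm", "data": {"series": [0, 0.3, 0, 0, 0, 0.6, 0, 0, 0, 0.9, 0, 0, 0, 1.2, 0, 0, 0, 1.5, 0, 0, 0, 1.5, 0, 0]}}

```text
time_s: 15.6
tcp_pos: [0.5509, 0.0412, 0.0696]
eef_rot: [0.001, 0.701, 0.714, -0.0]
force: [0.3, -7.0, 3.7]
gripper_width: 0.0141
gripper_force: 20.0
```

Request:
{"op": "step_arm", "data": {"series": [0, 0.3, 0, 0, 0, 0.6, 0, 0, 0, 0.9, 0, 0, 0, 1.2, 0, 0, 0, 1.2, 0, 0]}}

```text
time_s: 16.02
tcp_pos: [0.5509, 0.0413, 0.0697]
eef_rot: [0.001, 0.701, 0.714, -0.001]
force: [-0.8, -12.3, 3.7]
gripper_width: 0.0134
gripper_force: 20.0
```

Request:
{"op": "step_arm", "data": {"series": [0, 0.2, 0, 0, 0, 0.4, 0, 0, 0, 0.4, 0, 0, 0, 0.4, 0, 0, 0, 0.4, 0, 0, 0, 0.4, 0, 0]}}

```text
time_s: 16.52
tcp_pos: [0.5509, 0.0414, 0.0697]
eef_rot: [0.002, 0.701, 0.713, -0.001]
force: [-0.8, -12.8, 3.8]
gripper_width: 0.0139
gripper_force: 20.0
```

```bash
python3 - <<'E'
from h import *
s=get_state();C=cam("wrist",s);p,d=snapshot("wrist");P=cloud(d,C)
print(np.round(s["tcp_pos"],4),np.round(s["force"],2),np.round(s["ft_torque"],3))
m=(abs(P[...,0]-.5512)<.004)&(P[...,1]>.045)&(P[...,1]<.12)&(d>.1)&(d<.5)
uv=np.argwhere(m);print(uv.min(0),uv.max(0))
v0,u0=uv.min(0);cv2.imwrite("pics/w2.png",cv2.resize(p[max(0,v0-40):v0+110,u0-80:u0+90,::-1],None,fx=4,fy=4,interpolation=cv2.INTER_CUBIC))
E
```

```text
[0.5509 0.0414 0.0697] [ -0.82 -12.81   3.8 ] [-2.124  0.171  0.009]
[111 310] [273 327]
```

View pics/w2.png

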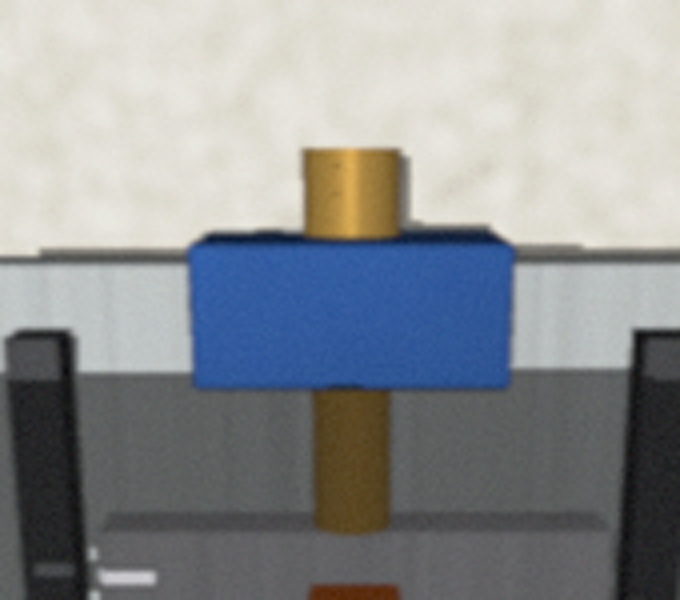

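Request:
{"op": "step_arm", "data": {"series": [0, 0.2, 0, 0, 0, 0.4, 0, 0, 0, 0.6, 0, 0, 0, 0.6, 0, 0, 0, 0.6, 0, 0, 0, 0.6, 0, 0, 0, 0.6, 0, 0]}}

```text
time_s: 17.15
tcp_pos: [0.5509, 0.0414, 0.0697]
eef_rot: [0.002, 0.701, 0.713, -0.001]
force: [0.0, -15.9, 4.5]
gripper_width: 0.0137
gripper_force: 20.0
```

Request:
{"op": "step_arm", "data": {"series": [0, -0.4, 0, 0, 0, -0.8, 0, 0, 0, -0.8, 0, 0]}}

```text
time_s: 17.4
tcp_pos: [0.5509, 0.0413, 0.0697]
eef_rot: [0.001, 0.701, 0.713, -0.001]
force: [-0.5, -12.9, 4.0]
gripper_width: 0.014
gripper_force: 20.0
```

Request:
{"op": "step_arm", "data": {"series": [0, 0, 0, 0, 0, 0, 0, 0, 0, 0, 0, 0, 0, 0, 0, 0, 0, 0, 0, 0, 0, 0, 2, 0, 0, 0, 8, 0, 0, 0, 20, 0, 0, 0, 40, 0, 0, 0, 65, 0, 0, 0, 90, 0, 0, 0, 115, 0, 0, 0, 135, 0, 0, 0, 145, 0, 0, 0, 150, 0, 0, 0, 150, 0, 0, 0, 150, 0], "grip": 36}}

```text
time_s: 18.82
tcp_pos: [0.5501, 0.0438, 0.2184]
eef_rot: [-0.0, 0.7, 0.714, -0.0]
force: [0.4, -0.4, -0.5]
gripper_width: 0.0363
gripper_force: 0.0
```

```bash
python3 tilt.py 0.062 0.552; python3 - <<'E'
from h import *
s=get_state();p,d=snapshot("wrist");cv2.imwrite("pics/w3.png",p[:,:,::-1])
P=cloud(d,cam("wrist",s));h=cv2.cvtColor(p,cv2.COLOR_RGB2HSV)
m=(cv2.inRange(h,(0,140,60),(5,255,255))>0)&(abs(P[...,0]-.551)<.01)&(abs(P[...,1]-.06)<.02);print("red px",m.sum())
E
```

```text
top 395 tilt -0.0017 tail top z 0.0598 nose 0.0595 t range 0.005 0.089
side 365 tilt 0.0012 tail top z 0.0604 nose 0.0606 t range 0.004 0.146
18.8167 [0.5501 0.0438 0.2184] [ 0.35 -0.39 -0.55] [-0.044 -0.084  0.002] 0.0
red px 0
```

View pics/w3.png

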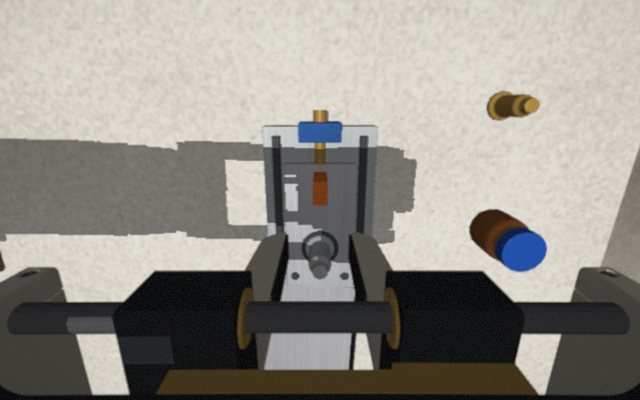

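```bash
python3 -c "
from plant import sign_off
print(sign_off())"
```

```text
the job is handed in; nothing more can be done
None
```

I slid the carrier off the dock, let it down flat on the stage and pressed it home on the stop screw with an estimated 9–11 N. I then let go and handed the job in at about 19 s; no verdict came back. The last pictures show the carrier flat between the rails, the red pin out of sight and the housing standing in its place.

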